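# Find the high spot of a bent trailer wheel rim with a dial gauge

### The arm

A 6-joint arm with a two-finger parallel gripper is mounted at the origin on the work surface. World frame = base frame: x ahead of the robot, y to its left, z up, the work surface at z = 0. Lengths are in m, angles in rad, forces in N, time in s.
With the tool pointing down it reaches from about 0.3 to 0.875 m from the base axis. Payload 4.2 kg.
Tool frame: the origin (TCP) lies at the very end of the fingers, on their centre line; the grasp point (between the pads) lies 19 mm behind it (manip.grasp_offset is the distance from the TCP to the grasp point, in m); z points along the fingers, y is the line along which they close (so a half turn about z gives the same grasp; the last joint's range is limited). The gripper opens to 85 mm and grips with 20 to 120 N. Pads are 22 mm wide; open, the fingers measure 114 mm over their backs; the gripper's body (76 mm by 85 mm) begins 54 mm behind the grasp point. The pads swing forward as they close: fully open they stand 13 mm farther back than shut.
Start: joints at [-1.188, 0.32, 1.565, -0, 1.257, -0.02], TCP at [0.225, -0.529, 0.193] pointing down, gripper open.
Joint ranges: [-3.11, 3.11], [-0.84, 2.01], [0.21, 2.61], [-1.34, 4.49], [0.05, 2.63], [-2.56, 2.56]. Speed limits (rad/s): [2.57, 2.57, 3.14, 3.14, 3.14, 3.14].

### API

Orientations are given as a 3x3 rotation matrix whose columns are the frame's x, y, z axes.
In Python, from bench import get_state, cams, workorder, spotter, manip gives the robot as it stands.
- The arm moves only by the tool jog_arm, never from a script. Its argument "increments" is a list of rows, each a list of 7 numbers: the turn, a rotation vector about the tool's x, y, z in degrees, then the shift along the tool's x, y, z in m, then the opening, from 0 (shut) to 1 (fully open). A call has 1 to 10 rows; each row shifts and turns the commanded pose from where the row before left it, along the tool's axes as they then stand; what a row does not reach is not made up. A row lasts 1/10 s, in which the tool goes at most 50 mm and 8.59 degrees, less where a joint would pass 70% of its speed; a pose out of reach is approached as far as the arm can. A call with a gripper value outside its range is refused whole. The fingers move at their own pace and stop on an object; "force" is the grip in N (left out, the last holds). Time passes only in rows, so rows that do not move let the fingers close. It gives the time, the measured TCP pose, the force, the opening and the grip force at its end, in the units of the state.
- get_state(): the state, without advancing time (a new reading comes with each control period).
- cams.grab_frame(name): name is "side" or "top"; returns the picture (400x640x3 uint8, red, green, blue); there is no depth.
- cams.get_calibration(name): a dict with "mtx" (3x3 intrinsics, pixels), "eye" and "rotation" of the camera in the world. Camera axes: x right, y down, z forward; pixel columns grow to the right and rows downward; lengths in m; the calibration is good to about 2 mm. A picture is of the moment at which its call begins. get_calibration takes no time and is no camera call.
- workorder.sign_off(): hands the job in; it is judged then, once.
Trained networks look in the newest picture that a camera, given by its name, has taken for a name from the list of things; names that differ only in an ending like _2 or _b are one class to them, and where a whole thing is asked for, a point or a joint stands for the part that bears it (a point fixed in the world has none). Each returns a list of dicts, best first, with "p" (0 to 1); they miss things now and then, are a little off and sometimes report something else, mostly with a low value. They report only what shows in the picture. A call takes as long as a camera call.
- spotter.regions_of(name, camera): "mask" (400x640 bool, what is visible of it) and "pixel" ([column, row] in pixels, amid what is visible of it).
- spotter.pinpoint(name, camera): "pixel" ([column, row] in pixels: a listed point, or the origin of a listed thing).
The state is a dict: "t": time; "q": joint angles; "joint_vel": joint speeds; "joint_efforts": joint torques, N m; "eef_pos": TCP position; "tool_rot": TCP orientation; "wrist_force": force on the tool from outside, world axes, zero at the start; "moment": the same for the moment, N m; "finger_gap": finger opening in m; "grasp_force": force on a finger pad.
Only numpy, scipy, OpenCV 4.12 (cv2) and the standard library are available. Lean on these libraries where they do the work, as an engineer would, in place of code of your own. Each camera call takes 0.05 s, during which the arm holds its last target. There are 200 camera calls.

### The job

Check this bent trailer wheel for run-out: slide the dial gauge's carriage in by its red post until the plunger presses on the edge of the rim and the dial reads about 3 mm. Then turn the wheel round by hand, with the plunger riding on the rim, to find the highest spot (the rim bulges in two places, one less than the other), and leave the wheel standing with that spot under the plunger. Be gentle with the gauge: do not touch its dial or its plunger, do not run the plunger to the end of its travel, and leave the other things on the bench alone.

Things in the scene. Friction and masses are not known exactly. Their poses are not given: they have to be found in the camera images.
- stand: the run-out stand: a green cast bed 160 x 470 mm, 35 mm high, fixed to the bench. Origin under its centre at bench height; y runs along the bed, from the wheel (at -y) to the dial gauge (at +y); z up. The wheel's upright axis stands at y = -130 mm, x = 0 in this frame; the carriage slides along y with the plunger on the line x = 0, pointing at the axis.
- hub (a point): point on the wheel's upright axis at the height of the white disc's upper face, 148 mm above the bench; fixed to the stand. A steel hub cap 62 mm across rises 9 mm above the disc here. The white steel wheel is 230 mm across and lies level. The lip round its upper edge is 12 mm thick, its top 165 mm above the bench, its inner edge 103 mm and outer edge nominally 115 mm from the axis.
- nut0 (a point): centre of the top of wheel nut 0, one of four alike: a smooth upright steel tube nut, 20 mm diameter, 38 mm tall above the disc (27 mm across in its lowest 6 mm), 51 mm from the axis, top 186 mm above the bench. The nut turns with the wheel about the axis.
- nut1 (a point): centre of the top of wheel nut 1, a quarter turn anticlockwise from nut 0 (seen from above): a smooth upright steel tube nut, 20 mm diameter, 38 mm tall above the disc (27 mm across in its lowest 6 mm), 51 mm from the axis, top 186 mm above the bench. The nut turns with the wheel about the axis.
- nut2 (a point): centre of the top of wheel nut 2, opposite nut 0: a smooth upright steel tube nut, 20 mm diameter, 38 mm tall above the disc (27 mm across in its lowest 6 mm), 51 mm from the axis, top 186 mm above the bench. The nut turns with the wheel about the axis.
- nut3 (a point): centre of the top of wheel nut 3, a quarter turn clockwise from nut 0: a smooth upright steel tube nut, 20 mm diameter, 38 mm tall above the disc (27 mm across in its lowest 6 mm), 51 mm from the axis, top 186 mm above the bench. The nut turns with the wheel about the axis.
- wheel (a joint): angle of the wheel (rad), anticlockwise from above, without stops; 0 has no meaning for the bend. Turning takes about 0.25 N m (5 N at a nut); it stays where it is left. The rim's lip bulges outwards in two places, one bulge higher than the other (up to 3 mm, each spread over about a quarter turn); where they lie is not known beforehand.
- carriage (a joint): travel of the carriage (m) from its outer stop towards the wheel, 0 to 0.065. It slides with about 8 N of friction and stays where it is left.
- post (a point): centre of the top of the carriage's grip post, an upright red cylinder 22 mm diameter and 45 mm tall on a thin rod, its top 190 mm above the bench; it moves with the carriage. The dial case lies towards the wheel, 31 mm clear of the post, its top 171 mm above the bench.
- gauge: the dial gauge, carried by the carriage: a round case 83 mm across lying face up, with white face, black ticks and a red needle on top (171 mm above the bench), its stem and plunger pointing at the wheel. (Origin and axes are those of the stand's frame when the carriage is at 0; the case's centre is at y = +113 mm, z = 159 mm in this frame.)
- tip (a point): foremost point of the plunger's steel ball tip (10 mm ball), 159 mm above the bench. With the carriage at 0 and the plunger out it stands 45 mm from the nominal edge of the rim.
- plunger (a joint): how far the plunger is pressed in (m): 0 out, 0.010 at the end of its travel. Its spring pushes with 1 N when out and 0.25 N more for each mm.
- needle (a joint): angle of the dial's red needle (rad), clockwise seen from above, one turn for 10 mm of plunger travel: reading in mm = angle / 0.628. 0 (the red tick) is on the side away from the plunger; long ticks are 1 mm apart.
- spare_nut: bystander: loose spare wheel nut, a bright steel tube nut 27 mm across its foot, 38 mm tall, standing on the bench beside the stand; origin under its foot
- seal: bystander: black rubber ring seal, 52 mm across, 9 mm thick, lying beside the stand; origin under its centre
- spanner: bystander: steel spanner, 190 mm long, lying beside the stand; origin near its middle, on the bench
- mallet: bystander: mallet with a black rubber head and a wooden handle, 260 mm long, lying on the bench; origin near its middle, on the bench
- spray_can: bystander: upright can with a blue band, 66 mm diameter, 190 mm tall; origin under its foot
- carton: bystander: cardboard carton 110 x 150 x 70 mm high; origin under its centre
- bearing: bystander: ball bearing lying flat, 62 mm across, 17 mm thick; origin under its centre

How it is judged:
By the outcome, as a careful person would: the job done as asked, in the order asked, and still so for the second after the job is handed in, with the robot touching nothing.
It also fails if it takes over 72 s, if anything falls off the work surface, if the arm or the gripper's body presses on something with over 40 N, if the wrist force passes 120 N, or if a joint passes its speed limit or range.

## Working session

There is one attempt and no reset: what is moved stays moved. The work goes in short steps, Python scripts to look and compute and a tool call to move; the robot and the scene stay as the last step left them, time stands still between calls to the robot, and variables do not carry over. Pictures are saved under pics/ and viewed, at most 10 in all, crops included, and the job is handed in when it is done.

Besides the shell and the picture viewer there is one more tool, called after ">>>" as a command line: name --pt "numbers of a row" for each row, then --argument value for the rest. jog_arm: Moves the arm, as the interface text tells. Its arguments: {"type":"object","properties":{"increments":{"type":"array","items":{"type":"array","items":{"type":"number"}}},"force":{"type":"number"}},"required":["increments"]}

```bash
mkdir -p pics; cat > h.py <<'E'
import numpy as np, cv2
from bench import get_state, cams, workorder, spotter, manip
def ray(cam,px):
    c=cams.get_calibration(cam);M=np.array(c["mtx"]);R=np.array(c["rotation"])
    d=R@np.linalg.inv(M)@np.array([px[0],px[1],1.]);return np.array(c["eye"]),d
def at_z(cam,px,z):
    e,d=ray(cam,px);return e+d*(z-e[2])/d[2]
def proj(cam,p):
    c=cams.get_calibration(cam);v=np.array(c["mtx"])@np.array(c["rotation"]).T@(np.array(p)-np.array(c["eye"]));return v[:2]/v[2]
def save(cam,n):
    im=cams.grab_frame(cam);cv2.imwrite("pics/"+n+".png",im[:,:,::-1]);return im
E
python3 - <<'E'
from h import *
np.set_printoptions(precision=4,suppress=True)
a=save("top","t0");b=save("side","s0")
cv2.imwrite("pics/both0.png",np.hstack([cv2.resize(a,(640,400)),])[:,:,::-1])
for c in("top","side"):
    k=cams.get_calibration(c);print(c,k["eye"],np.array(k["rotation"]).tolist(),k["mtx"][0])
    for n,z in(("hub",.148),("nut0",.186),("nut1",.186),("nut2",.186),("nut3",.186),("post",.19),("tip",.159),("stand",0),("gauge",0)):
        for r in spotter.pinpoint(n,c)[:1]:
            print(n,r["p"],np.array(r["pixel"]),at_z(c,r["pixel"],z))
s=get_state();print(s["t"],s["tool_rot"],s["wrist_force"],manip.grasp_offset)
E
```

```text
top [0.2997 0.0088 1.4182] [[-0.025170735470988043, -0.9875192864532618, 0.15547376935898138], [-0.9996777473761475, 0.024352227929030575, -0.007167314409428085], [0.0032917285429691634, -0.15560407410390234, -0.9878140192594285]] [460.0069   0.     324.1442]
hub 0.78 [354.5 165.9] [ 0.5831 -0.0882  0.148 ]
nut0 0.97 [370.5 149.3] [ 0.6203 -0.1311  0.186 ]
nut1 0.97 [370.5 149.3] [ 0.6203 -0.1311  0.186 ]
nut2 0.97 [370.5 149.3] [ 0.6203 -0.1311  0.186 ]
nut3 0.97 [370.5 149.3] [ 0.6203 -0.1311  0.186 ]
post 0.75 [244.8 174.8] [0.5563 0.2143 0.19  ]
tip 0.37 [312.8 180.8] [0.5411 0.0302 0.159 ]
side [-0.0604  0.9729  0.9098] [[-0.873242749111912, -0.2612493774135048, 0.41133424842155625], [-0.4871471899257859, 0.48814724558949146, -0.7241545981147969], [-0.011606742474988866, -0.8327430752785933, -0.5535379427868251]] [475.0156   0.     327.8407]
hub 0.84 [320.1 177.9] [ 0.5823 -0.1117  0.148 ]
nut0 0.94 [312. 164.] [ 0.6138 -0.1177  0.186 ]
nut1 0.94 [312. 164.] [ 0.6138 -0.1177  0.186 ]
nut2 0.94 [312. 164.] [ 0.6138 -0.1177  0.186 ]
nut3 0.94 [312. 164.] [ 0.6138 -0.1177  0.186 ]
post 0.87 [266.9 223.6] [0.5543 0.206  0.19  ]
tip 0.73 [319.7 180.5] [ 0.5665 -0.0823  0.159 ]
stand 0.75 [303.7 243.6] [0.5593 0.0339 0.    ]
gauge 0.56 [382.4 170.2] [ 0.5269 -0.4823  0.    ]
1.0 [[ 0.92    0.392   0.    ]
 [ 0.392  -0.92   -0.0001]
 [-0.      0.0001 -1.    ]] [-0.6096  0.5324 -1.0208] 0.0187
```

```bash
python3 - <<'E'
from h import *
a=cv2.imread("pics/t0.png");b=cv2.imread("pics/s0.png")
cv2.imwrite("pics/c0.png",cv2.resize(a[90:260,170:430],(780,510),interpolation=3))
for c in("top","side"):
  cams.grab_frame(c)
  for r in spotter.pinpoint("nut0",c): print(c,r["p"],r["pixel"],at_z(c,r["pixel"],.186))
E
```

```text
top 0.81 [367.8, 150.0] [ 0.61851454 -0.12358259  0.186     ]
top 0.78 [343.4, 152.9] [ 0.6119438  -0.05609078  0.186     ]
top 0.63 [346.2, 177.7] [ 0.54225334 -0.06152783  0.186     ]
top 0.6 [371.8, 180.1] [ 0.53387683 -0.13112021  0.186     ]
side 0.93 [312.4, 166.1] [ 0.60599409 -0.10709858  0.186     ]
side 0.86 [322.4, 176.8] [ 0.54739418 -0.06627358  0.186     ]
side 0.84 [337.1, 162.2] [ 0.55063346 -0.16410629  0.186     ]
side 0.64 [303.3, 170.8] [ 0.61569068 -0.06964275  0.186     ]
```

View pics/c0.png

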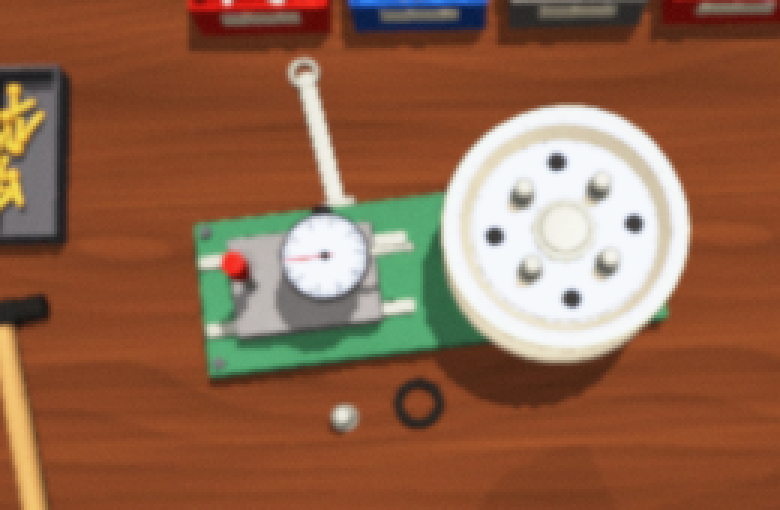

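View pics/s0.png

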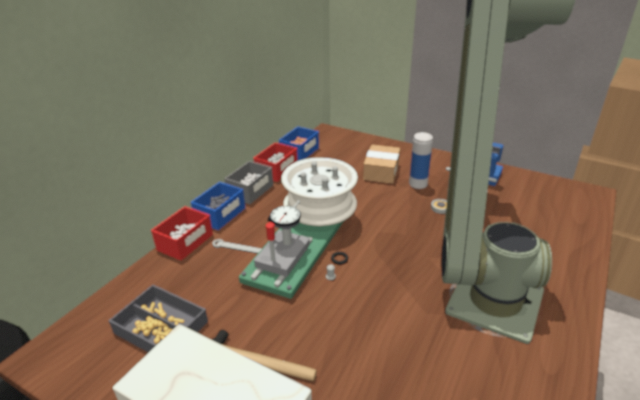

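The top view shows the wheel at about (358,167), the post at (248,178) and the dial at (278,175) with its needle at zero. I'll fit the geometry from repeated detections.

```bash
cat > fit.py <<'E'
from h import *
from scipy.optimize import least_squares
obs=[]
for i in range(3):
    for c in("top","side"):
        cams.grab_frame(c)
        for n in("hub","post","nut0","tip"):
            for r in spotter.pinpoint(n,c)[:4 if n=="nut0" else 1]:
                if r["p"]>.5: obs.append((c,n,np.array(r["pixel"])))
def model(p):
    hx,hy,yaw,ph,off=p; u=np.array([-np.sin(yaw),np.cos(yaw)])
    h=np.array([hx,hy]); P={"hub":[(*h,.148)],"tip":[(*(h+u*(.16-0)),.159)],"post":[(*(h+u*off),.19)]}
    P["nut0"]=[(hx+.051*np.cos(ph+k*np.pi/2),hy+.051*np.sin(ph+k*np.pi/2),.186) for k in range(4)]
    return P
def res(p):
    P=model(p);o=[]
    for c,n,x in obs:
        d=[proj(c,q)-x for q in P[n]];o.append(min(d,key=np.linalg.norm))
    return np.ravel(o)
best=min((least_squares(res,[.578,-.092,.07,a,.31],loss="soft_l1") for a in(0,.4,.8,1.2)),key=lambda r:r.cost)
print(best.x,best.cost,len(obs));P=model(best.x)
for k in P: print(k,np.round(P[k],4))
r=res(best.x).reshape(-1,2)
for (c,n,x),e in zip(obs,r):
    if n!="nut0":print(c,n,x,e.round(1),end="; ")
print(get_state()["t"])
E
python3 fit.py
```

```text
Traceback (most recent call last):
  File "fit.py", line 20, in <module>
    best=min((least_squares(res,[.578,-.092,.07,a,.31],loss="soft_l1") for a in(0,.4,.8,1.2)),key=lambda r:r.cost)
  File "fit.py", line 20, in <genexpr>
    best=min((least_squares(res,[.578,-.092,.07,a,.31],loss="soft_l1") for a in(0,.4,.8,1.2)),key=lambda r:r.cost)
              ~~~~~~~~~~~~~^^^^^^^^^^^^^^^^^^^^^^^^^^^^^^^^^^^^^^^^^^^
  File "fit.py", line 18, in res
    d=[proj(c,q)-x for q in P[n]];o.append(min(d,key=np.linalg.norm))
       ~~~~^^^^^
  File "h.py", line 9, in proj
    c=cams.get_calibration(cam);v=np.array(c["mtx"])@np.array(c["rotation"]).T@(np.array(p)-np.array(c["eye"]));return v[:2]/v[2]
ValueError: time passes only in moves, steps and waits
```

```bash
sed -i 's/^def ray/CAL={k:{a:np.array(b) for a,b in cams.get_calibration(k).items()} for k in("top","side")}\ndef ray/; s/cams.get_calibration(cam)/CAL[cam]/' h.py; python3 fit.py
```

```text
[ 0.58061559 -0.09660472  0.10817509  0.81095395  0.30460137] 167.20425818527093 36
hub [[ 0.5806 -0.0966  0.148 ]]
tip [[0.5633 0.0625 0.159 ]]
post [[0.5477 0.2062 0.19  ]]
nut0 [[ 0.6157 -0.0596  0.186 ]
 [ 0.5436 -0.0615  0.186 ]
 [ 0.5455 -0.1336  0.186 ]
 [ 0.6176 -0.1317  0.186 ]]
top hub [353.4 163.6] [4.1 3.1]; top post [244.1 175.2] [3.7 2.6]; side hub [319.9 178.3] [-1.8  2. ]; side post [270.2 224.4] [-1.2 -0. ]; top hub [358.1 163.7] [-0.6  3. ]; top post [246.1 177.9] [ 1.7 -0.1]; side hub [319.9 176.2] [-1.8  4.1]; side post [269.5 221.7] [-0.5  2.7]; top hub [355.4 163.1] [2.1 3.6]; top post [247.3 177.8] [0.5 0. ]; side hub [322.3 179.2] [-4.2  1.1]; side post [270.1 222. ] [-1.1  2.4]; side tip [241.3 244.8] [ 53.6 -40.2]; 4.2
```

```bash
python3 - <<'E'
from h import *
from scipy.optimize import least_squares
for c,f in(("top","t0"),("side","s0")):
    im=cv2.imread(f"pics/{f}.png");hsv=cv2.cvtColor(im,40)
    red=(((hsv[...,0]<8)|(hsv[...,0]>172))&(hsv[...,1]>170)&(hsv[...,2]>110)).astype(np.uint8)
    n,l,s,ce=cv2.connectedComponentsWithStats(red)
    for i in range(1,n):
        if 5<s[i,4]<400 : print(c,"red",s[i],ce[i].round(1),at_z(c,ce[i],.19).round(4))
P=[("hubcap",(358.3,166.5),.157),("dial",(278.3,175),.171),("post",(248.2,178),.19)]
for n,p,z in P: print(n,at_z("top",p,z).round(4))
im=cv2.imread("pics/t0.png");g=cv2.cvtColor(im,6)
cv2.imwrite("pics/w.png",cv2.resize(im[118:215,310:405],(760,776),interpolation=3)[:600])
# edge-based wheel centre: gradient along projected circle r=.115 z=.165 and r=.103
G=cv2.GaussianBlur(g,(0,0),.7).astype(np.float32)
th=np.linspace(0,2*np.pi,180,endpoint=False)
def samp(cx,cy,r,z):
    q=np.array([proj("top",(cx+r*np.cos(t),cy+r*np.sin(t),z)) for t in th],np.float32)
    return cv2.remap(G,q[:,0].copy(),q[:,1].copy(),1).ravel()
best=[]
for cx in np.arange(.565,.596,.002):
    for cy in np.arange(-.11,-.08,.002):
        best.append((np.clip(samp(cx,cy,.111,.165)-samp(cx,cy,.119,.165),0,60).sum(),cx,cy))
best.sort(reverse=True);print(np.round(best[:4],4))
E
```

```text
top red [426  68   5   2   8] [427.6  68.4] [ 0.8506 -0.3019  0.19  ]
top red [237  71  20   9  98] [245.4  74.3] [0.8451 0.2132 0.19  ]
top red [244 175   8   8  48] [247.6 178.2] [0.5466 0.2066 0.19  ]
side red [266 222   8  17 111] [269.9 229.9] [0.5326 0.224  0.19  ]
hubcap [ 0.5791 -0.0982  0.157 ]
dial [0.5574 0.125  0.171 ]
post [0.5472 0.2051 0.19  ]
[[ 9.5838076e+03  5.8100000e-01 -9.6000000e-02]
 [ 9.5831807e+03  5.7900000e-01 -9.8000000e-02]
 [ 9.5673291e+03  5.8100000e-01 -9.8000000e-02]
 [ 9.5576562e+03  5.8100000e-01 -9.4000000e-02]]
```

>>> jog_arm --pt "0 0 -8.5 0 0 -0.02 1" --pt "0 0 -8.5 0 0 -0.02 1" --pt "0 0 -8.5 0 0 -0.02 1" --pt "0 0 -8.5 0 0 -0.02 1" --pt "0 0 -8.5 0 0 -0.02 1" --pt "0 0 -8.5 0 0 0 1" --pt "0 0 -8.5 0 0 0 1" --pt "0 0 -8.5 0 0 0 1"

```text
t: 5.0
eef_pos: [0.2254, -0.529, 0.293]
tool_rot: [[-0.025, 1.0, 0.0], [1.0, 0.025, -0.001], [-0.001, 0.0, -1.0]]
wrist_force: [-0.1, 0.1, 0.5]
finger_gap: 0.0855
grasp_force: 0.0
```

>>> jog_arm --pt "0 0 -4.7 0 0 0 1" --pt "0 0 0 0.0435 0.025 0 1" --pt "0 0 0 0.0435 0.025 0 1" --pt "0 0 0 0.0435 0.025 0 1" --pt "0 0 0 0.0435 0.025 0 1" --pt "0 0 0 0.0435 0.025 0 1" --pt "0 0 0 0.0435 0.025 0 1" --pt "0 0 0 0.0435 0.025 0 1" --pt "0 0 0 0.0435 0.025 0 1" --pt "0 0 0 0.0435 0.025 0 1"

```text
t: 6.0
eef_pos: [0.4096, -0.1163, 0.2931]
tool_rot: [[-0.101, 0.995, 0.001], [0.995, 0.101, -0.001], [-0.001, 0.001, -1.0]]
wrist_force: [0.7, 0.4, -0.1]
finger_gap: 0.0853
grasp_force: 0.0
```

>>> jog_arm --pt "0 0 0 0.0435 0.025 0 1" --pt "0 0 0 0.0435 0.025 0 1" --pt "0 0 0 0.0435 0.025 0 1" --pt "0 0 0 0.0435 0.025 0 1" --pt "0 0 0 0.0435 0.025 0 1" --pt "0 0 0 0.0435 0.025 0 1" --pt "0 0 0 0.0435 0.025 0 1" --pt "0 0 0 0 0 0 1"

```text
t: 6.8
eef_pos: [0.5536, 0.2064, 0.2909]
tool_rot: [[-0.106, 0.994, -0.001], [0.994, 0.106, 0.002], [0.002, -0.001, -1.0]]
wrist_force: [0.6, -0.2, -0.7]
finger_gap: 0.0854
grasp_force: 0.0
```

>>> jog_arm --pt "0 0 0 0 -0.0065 0.033 1" --pt "0 0 0 0 0 0.035 1" --pt "0 0 0 0 0 0.035 1" --pt "0 0 0 0 0 0.028 1" --pt "0 0 0 0 0 0 0.4" --pt "0 0 0 0 0 0 0" --pt "0 0 0 0 0 0 0" --pt "0 0 0 0 0 0 0" --pt "0 0 0 0 0 0 0" --pt "0 0 0 0 0 0 0" --force 40

```text
t: 7.8
eef_pos: [0.546, 0.2007, 0.1625]
tool_rot: [[-0.101, 0.995, 0.001], [0.995, 0.101, 0.0], [0.0, 0.001, -1.0]]
wrist_force: [0.1, 0.4, 0.3]
finger_gap: 0.0005
grasp_force: 0.0
```

```bash
python3 - <<'E'
from h import *
a=save("top","t1");b=save("side","s1")
cv2.imwrite("pics/c1.png",np.hstack([cv2.resize(a[130:220,220:420],(400,180)),cv2.resize(b[140:300,220:380],(400,400))[:180*0+400][:180] if 0 else cv2.resize(b[150:240,220:420],(400,180))])[:,:,::-1])
cv2.imwrite("pics/c1.png",np.vstack([cv2.resize(a[130:210,220:380],(640,320),interpolation=2),cv2.resize(b[180:250,220:380],(640,280),interpolation=2)])[:,:,::-1])
s=get_state();print(s["eef_pos"],s["finger_gap"],s["grasp_force"],s["wrist_force"],s["t"])
E
```

```text
[0.54580006 0.20064142 0.16201503] -0.0004616036348404022 0.0 [0.08042295 0.90038385 0.21936591] 7.9
```

View pics/c1.png

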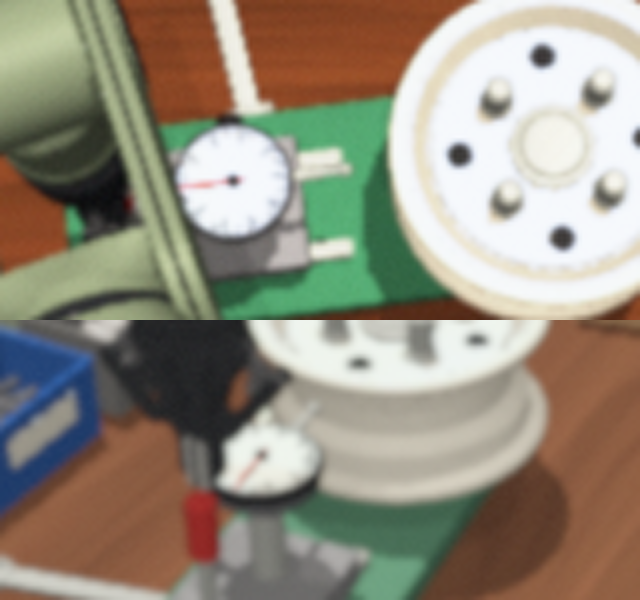

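The fingers closed on nothing, and the red post is still fully visible in the side view. I'll check the projected TCP against the post.

```bash
python3 - <<'E'
from h import *
s=get_state();p=s["eef_pos"];
for c in("top","side"): print(c,proj(c,p),proj(c,(p[0],p[1],.19)))
# post candidates
from scipy.optimize import least_squares
# triangulate post mid/top
for z in(.1675,.18,.19): print(z,at_z("top",(247.6,178.2),z),at_z("side",(269.9,229.9),z),at_z("side",(269.9,222.5),z))
for z in (.171,): print("dial",at_z("top",(278.2,175.2),z),at_z("side",(220+262/4,180+135/4),z))
b=cv2.imread("pics/s1.png");cv2.imwrite("pics/c2.png",cv2.resize(b[150:260,215:345],(780,660),interpolation=3)[:600])
E
```

```text
top [251.39965345 180.3984539 ] [249.82493526 178.45489929]
side [271.72220575 232.18175286] [270.87416141 223.44620463]
0.1675 [0.55117745 0.21030749 0.1675    ] [0.55098442 0.20062158 0.1675    ] [0.56940133 0.174281   0.1675    ]
0.18 [0.54866441 0.20829401 0.18      ] [0.54068979 0.21362668 0.18      ] [0.55879657 0.18772965 0.18      ]
0.19 [0.54665399 0.20668322 0.19      ] [0.53245409 0.22403076 0.19      ] [0.55031276 0.19848858 0.19      ]
dial [0.55684716 0.12526482 0.171     ] [0.55218943 0.12568747 0.171     ]
```

View pics/c2.png

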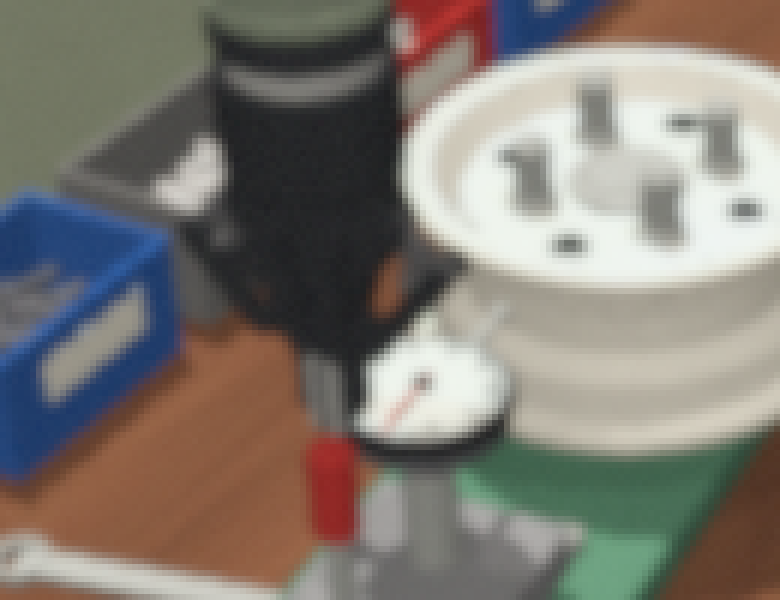

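```bash
python3 - <<'E'
from h import *
b=cv2.imread("pics/t1.png");cv2.imwrite("pics/c3.png",cv2.resize(b[155:205,220:290],(770,550),interpolation=3))
E
```

```text
(no output)
```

View pics/c3.png

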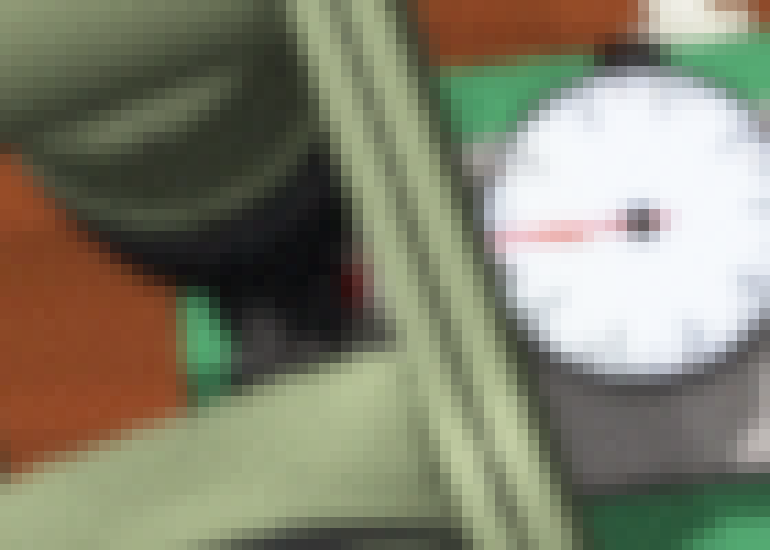

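>>> jog_arm --pt "0 0 0 0 0 0 1" --pt "0 0 0 0 0 0 1" --pt "0 0 0 0 0 0 1" --pt "0 0 0 0 0 0 1" --pt "0 0 0 0 0 0 1"

```text
t: 8.4
eef_pos: [0.5457, 0.2006, 0.1616]
tool_rot: [[-0.101, 0.995, -0.0], [0.995, 0.101, -0.0], [-0.0, -0.0, -1.0]]
wrist_force: [-0.9, -0.7, -0.1]
finger_gap: 0.0723
grasp_force: 0.0
```

```bash
python3 - <<'E'
from h import *
a=save("side","s2");b=cv2.imread("pics/s2.png");cv2.imwrite("pics/c4.png",cv2.resize(b[150:250,215:345],(780,600),interpolation=3))
E
```

```text
(no output)
```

View pics/c4.png

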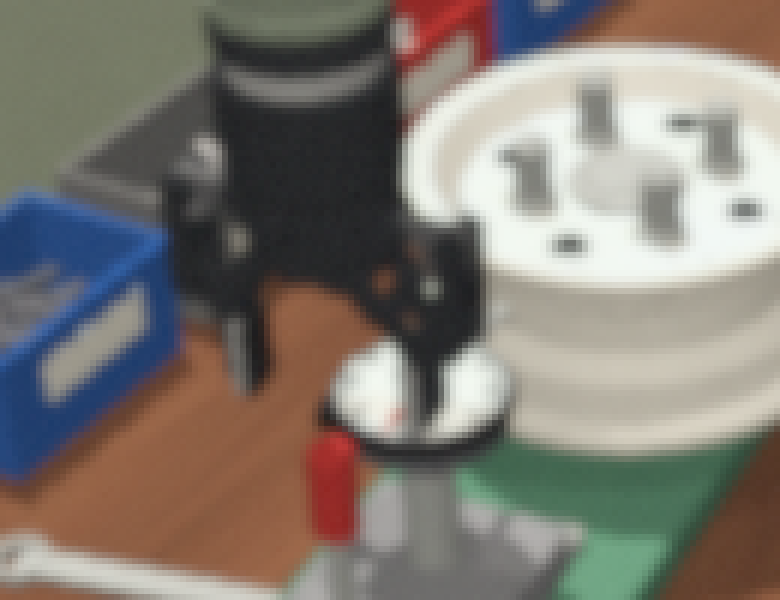

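The open fingertips sit at roughly (256,215) and (285,222), which is higher than the reported TCP would put them. They seem to be about 25 mm above where the state says. I'll descend slowly and watch the force.

>>> jog_arm --pt "0 0 0 0 0 0.004 1" --pt "0 0 0 0 0 0.004 1" --pt "0 0 0 0 0 0.004 1" --pt "0 0 0 0 0 0.004 1"

```text
t: 8.85
eef_pos: [0.5455, 0.2005, 0.1451]
tool_rot: [[-0.101, 0.995, -0.0], [0.995, 0.101, -0.0], [-0.0, -0.0, -1.0]]
wrist_force: [-0.5, -0.2, -0.1]
finger_gap: 0.0853
grasp_force: 0.0
```

```bash
python3 - <<'E'
from h import *
a=save("side","s3");t=save("top","t3")
s=get_state();p=s["eef_pos"];R=np.array(s["tool_rot"]);print(p,s["finger_gap"],s["wrist_force"])
# colour change s2->s3 ; predicted tips for offsets
for dz in(0,.013,.03,.045):
  for sy in(-1,1): print(dz,sy,proj("side",p+R[:,1]*sy*.047+np.array([0,0,dz])),proj("top",p+R[:,1]*sy*.047+np.array([0,0,dz])))
v=np.hstack([cv2.resize(a[170:250,230:310],(400,400),interpolation=2),cv2.resize(t[150:210,225:285],(400,400),interpolation=2)])
cv2.imwrite("pics/c5.png",v[:,:,::-1])
E
```

```text
[0.54519585 0.20040227 0.14477142] 0.08558988239815239 [0.01368176 0.16269012 0.03796125]
0 -1 [288.60754125 241.82846972] [254.12620689 198.13828726]
0 1 [256.76031492 233.22864749] [250.73635094 165.57285589]
0.013 -1 [288.31472624 237.83435276] [253.43618852 197.43148144]
0.013 1 [256.2902591  229.28669413] [250.02039322 164.54967852]
0.03 -1 [287.92651332 232.53896903] [252.51259653 196.48541938]
0.03 1 [255.66728012 224.06230588] [249.06233486 163.18051438]
0.045 -1 [287.578879   227.79709426] [251.67693712 195.62942922]
0.045 1 [255.10963092 219.38578229] [248.19574054 161.94206179]
```

View pics/c5.png

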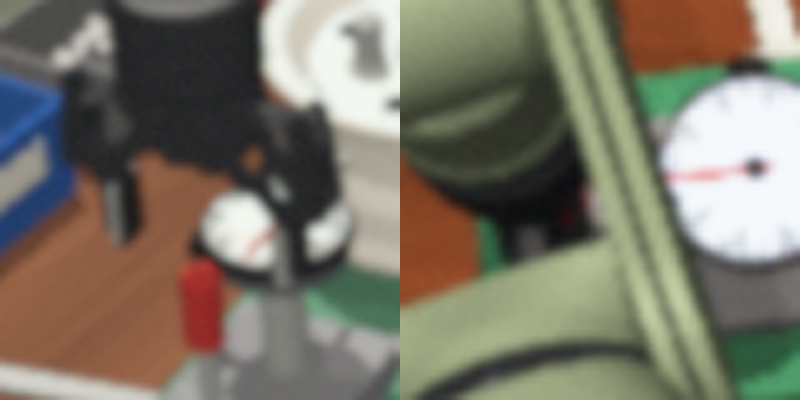

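>>> jog_arm --pt "0 0 0 0 0 0.004 1" --pt "0 0 0 0 0 0.004 1" --pt "0 0 0 0 0 0.004 0.7" --pt "0 0 0 0 0 0 0.4" --pt "0 0 0 0 0 0 0" --pt "0 0 0 0 0 0 0" --pt "0 0 0 0 0 0 0" --force 25

```text
t: 9.65
eef_pos: [0.5484, 0.2009, 0.1343]
tool_rot: [[-0.101, 0.995, 0.006], [0.995, 0.101, 0.001], [0.0, 0.006, -1.0]]
wrist_force: [5.9, 0.6, -1.6]
finger_gap: 0.0213
grasp_force: 26.8
```

The gripper now holds the post with a 21 mm gap, so the reported TCP height is roughly 30 mm off. Next I'll write a dial reader and start sliding.

>>> jog_arm --pt "0 0 0 0 0.003 0 0" --pt "0 0 0 -0.004 0 0 0" --pt "0 0 0 -0.004 0 0 0" --pt "0 0 0 -0.004 0 0 0" --pt "0 0 0 0 0 0 0" --force 40

```text
t: 10.15
eef_pos: [0.5492, 0.1912, 0.1343]
tool_rot: [[-0.1, 0.995, -0.001], [0.995, 0.1, 0.005], [0.005, -0.001, -1.0]]
wrist_force: [-3.5, 5.9, 3.4]
finger_gap: 0.0203
grasp_force: 39.5
```

```bash
cat > dial.py <<'E'
from h import *
from scipy.optimize import minimize
YAW=.105; U=np.array([-np.sin(YAW),np.cos(YAW),0]); V=np.array([np.cos(YAW),np.sin(YAW),0])  # stand y, x
N=160; PX=.0006
def rect(im,cam,c):
    g=(np.arange(N)-N/2)*PX
    src=[c-U*.04-V*.04,c-U*.04+V*.04,c+U*.04+V*.04,c+U*.04-V*.04]
    w=np.float32([[N/2+np.dot(p-c,-V)/PX,N/2+np.dot(p-c,U)/-PX] for p in src])
    H=cv2.getPerspectiveTransform(np.float32([proj(cam,p) for p in src]),w)
    return cv2.warpPerspective(im,H,(N,N),flags=cv2.INTER_CUBIC)
yy,xx=np.mgrid[:N,:N]
def centre(R):
    """white disc centre in rectified picture: bright inside r<.038, dark ring at .0415"""
    v=cv2.GaussianBlur(R.min(axis=2).astype(np.float32),(0,0),2)
    t=np.linspace(0,2*np.pi,90)
    def f(d):
        s=lambda r:cv2.remap(v,(N/2+d[0]+r/PX*np.cos(t)).astype(np.float32),(N/2+d[1]+r/PX*np.sin(t)).astype(np.float32),1).ravel()
        return -np.clip(s(.037)-s(.0425),-50,120).mean()
    b=min(((f((a,c)),a,c) for a in range(-20,21,2) for c in range(-20,21,2)))
    return minimize(f,b[1:],method="Nelder-Mead").x
def read(cam,c,im=None,dbg=None):
    if im is None: im=cams.grab_frame(cam)
    R=rect(im,cam,c); d=centre(R); 
    p=R.astype(float); red=np.clip(p[...,0]-.5*(p[...,1]+p[...,2]),0,None)
    red-=np.median(red[(xx-N/2)**2+(yy-N/2)**2<(.03/PX)**2]); red=np.clip(red-8,0,None)
    X=xx-N/2-d[0];Y=yy-N/2-d[1];r=np.hypot(X,Y)*PX
    m=(r>.008)&(r<.031)
    # rectified: up(-Y)=+stand y, left=+stand x(V) -> viewed how? angle computed in world below
    a=np.arctan2(-X,-Y)   # angle from +U toward +V (=clockwise from above, V=U rotated -90deg)
    k=np.linspace(-np.pi,np.pi,721)
    sc=[(red*m*np.exp(-((r*np.sin(a-q))/.0018)**2)*(np.cos(a-q)>0)).sum() for q in k]
    q=k[np.argmax(sc)]
    sel=m&(np.abs(r*np.sin(a-q))<.006)&(np.cos(a-q)>0); w=red*sel
    q+=np.arctan2((w*r*np.sin(a-q)).sum(),(w*r*np.cos(a-q)).sum())
    if dbg: cv2.imwrite(dbg,cv2.resize(R[:,:,::-1],(480,480)))
    return (q/.6283)%10, (d*PX*1000).round(1), w.sum()
def dialpos(s): # s: slide since initial
    return np.array([.5553,.1255,.171])-U*s
E
python3 - <<'E'
from dial import *
for c,f in(("top","t0"),("side","s0"),("top","t1"),("top","t3")):
    print(f,read(c,dialpos(0),cv2.imread(f"pics/{f}.png")[:,:,::-1]))
s=get_state();print(s["eef_pos"],s["wrist_force"],s["finger_gap"])
p=s["eef_pos"];sl=-(np.dot(p-np.array([.5484,.2009,0]),U));print("slide",sl)
for c in("top","side"):print(c,read(c,dialpos(sl),dbg=f"pics/d_{c}.png"))
E
```

```text
t0 (np.float64(9.971342317299312), array([-3.2, -0.7]), np.float64(7899.5))
s0 (np.float64(0.09701125189274167), array([ 2. , -4.3]), np.float64(6329.0))
t1 (np.float64(9.97657548063513), array([-3.2, -0.9]), np.float64(9242.5))
t3 (np.float64(9.970955757040088), array([-3.3, -0.7]), np.float64(9121.0))
[0.54921565 0.19119308 0.13431109] [-3.51965597  5.88885765  3.38677217] 0.020339208721507088
slide 0.009738951146226329
top (np.float64(9.985081876483179), array([-2.9, -2. ]), np.float64(10630.0))
side (np.float64(6.48582940573887), array([10.5, 10.6]), np.float64(538.0))
```

>>> jog_arm --pt "0 0 0 -0.004 0 0 0" --pt "0 0 0 -0.004 0 0 0" --pt "0 0 0 -0.002 0 0 0" --pt "0 0 0 0 0 0 0"

```text
t: 10.65
eef_pos: [0.5502, 0.1815, 0.1343]
tool_rot: [[-0.1, 0.995, -0.001], [0.995, 0.1, 0.005], [0.005, -0.0, -1.0]]
wrist_force: [-2.2, 7.3, 3.0]
finger_gap: 0.0203
grasp_force: 39.5
```

```bash
cat > rd.py <<'E'
from dial import *
s=get_state();p=s["eef_pos"];sl=-(np.dot(p-np.array([.5484,.2009,0]),U));print(s["t"],"slide",sl,s["wrist_force"])
print(read("top",dialpos(sl)))
E
python3 rd.py
```

```text
10.65 slide 0.01947287600156147 [-2.19100299  7.25912096  3.00937711]
(np.float64(0.005515721229074943), array([-2.8, -2.1]), np.float64(10030.5))
```

>>> jog_arm --pt "0 0 0 -0.003 0 0 0" --pt "0 0 0 -0.002 0 0 0" --pt "0 0 0 0 0 0 0"

```text
t: 11.0
eef_pos: [0.5507, 0.1766, 0.1343]
tool_rot: [[-0.1, 0.995, -0.001], [0.995, 0.1, 0.005], [0.005, -0.0, -1.0]]
wrist_force: [-2.7, 6.6, 2.7]
finger_gap: 0.0205
grasp_force: 39.5
```

```bash
python3 rd.py
```

```text
11.0 slide 0.024386044371365295 [-2.70944193  6.64460036  2.7492971 ]
(np.float64(0.0006885202518507591), array([-2.9, -2.4]), np.float64(9371.0))
```

>>> jog_arm --pt "0 0 0 -0.003 0 0 0" --pt "0 0 0 0 0 0 0"

```text
t: 11.25
eef_pos: [0.551, 0.1738, 0.1343]
tool_rot: [[-0.1, 0.995, -0.001], [0.995, 0.1, 0.005], [0.005, -0.0, -1.0]]
wrist_force: [-2.9, 7.1, 2.0]
finger_gap: 0.0202
grasp_force: 39.5
```

```bash
python3 rd.py
```

```text
11.25 slide 0.02718169195439242 [-2.87847867  7.10746184  1.97705783]
(np.float64(0.14400613745768132), array([-3.1, -2. ]), np.float64(13360.0))
```

>>> jog_arm --pt "0 0 0 -0.0025 0 0 0" --pt "0 0 0 0 0 0 0"

```text
t: 11.5
eef_pos: [0.5512, 0.1722, 0.1343]
tool_rot: [[-0.1, 0.995, -0.001], [0.995, 0.1, 0.007], [0.007, -0.0, -1.0]]
wrist_force: [-3.1, 9.4, 2.6]
finger_gap: 0.0203
grasp_force: 39.5
```

```bash
python3 rd.py
```

```text
11.5 slide 0.028801527240198733 [-3.06271982  9.38031228  2.56696002]
(np.float64(1.7970457131924138), array([-3.1, -1.8]), np.float64(6167.5))
```

>>> jog_arm --pt "0 0 0 -0.0013 0 0 0" --pt "0 0 0 0 0 0 0" --pt "0 0 0 0 0 0 0"

```text
t: 11.85
eef_pos: [0.5513, 0.171, 0.1343]
tool_rot: [[-0.1, 0.995, -0.001], [0.995, 0.1, 0.007], [0.007, -0.0, -1.0]]
wrist_force: [-2.9, 10.1, 2.5]
finger_gap: 0.0202
grasp_force: 39.5
```

```bash
python3 rd.py
```

```text
11.85 slide 0.030029128240646526 [-2.90016132 10.09718103  2.49043423]
(np.float64(3.027859058085207), array([-2.9, -1.6]), np.float64(4516.5))
```

Dial reads 3.03 mm. Relaxing the push, releasing, lifting, and re-measuring the wheel's nuts.

>>> jog_arm --pt "0 0 0 0.0012 0 0 0" --pt "0 0 0 0 0 0 0.6" --pt "0 0 0 0 0 0 0.6" --pt "0 0 0 0 0 0 0.6" --pt "0 0 0 0 0 -0.03 0.6" --pt "0 0 0 0 0 -0.04 0.55"

```text
t: 12.5
eef_pos: [0.5505, 0.1676, 0.2022]
tool_rot: [[-0.1, 0.995, -0.006], [0.995, 0.1, -0.002], [-0.001, -0.006, -1.0]]
wrist_force: [0.4, 0.1, 0.3]
finger_gap: 0.047
grasp_force: 0.0
```

```bash
cat > fit2.py <<'E'
from dial import *
from scipy.optimize import least_squares
obs=[]
for c in("top","side"):
    for i in range(4):
        cams.grab_frame(c)
        for r in spotter.pinpoint("nut0",c)[:4]:
            if r["p"]>.4: obs.append((c,np.array(r["pixel"])))
def mod(p): return [(p[0]+.051*np.cos(p[2]+k*np.pi/2),p[1]+.051*np.sin(p[2]+k*np.pi/2),.186) for k in range(4)]
def res(p,cs=("top","side")):
    P=mod(p); return np.ravel([min((proj(c,q)-x for q in P),key=np.linalg.norm) for c,x in obs if c in cs])
for cs in(("top",),("side",),("top","side")):
    b=min((least_squares(res,[.578,-.098,a],loss="soft_l1",args=(cs,)) for a in(0,.4,.8,1.2)),key=lambda r:r.cost)
    print(cs,b.x.round(4),b.cost,b.fun.size//2)
print(np.round(mod(b.x),4))
print(read("top",dialpos(.03)),get_state()["eef_pos"],get_state()["t"])
E
python3 fit2.py
```

```text
('top',) [ 0.5799 -0.0945  0.8445] 17.576798555733287 14
('side',) [ 0.5868 -0.1088  0.8475] 23.718879510177118 14
('top', 'side') [ 0.5802 -0.0964  0.841 ] 55.28768234874764 28
[[ 0.6142 -0.0584  0.186 ]
 [ 0.5422 -0.0624  0.186 ]
 [ 0.5462 -0.1344  0.186 ]
 [ 0.6182 -0.1304  0.186 ]]
(np.float64(3.1086738402406637), array([-2.9, -1.9]), np.float64(4516.0)) [0.5519437  0.1684504  0.20358788] 13.35
```

>>> jog_arm --pt "0 0 0 -0.0463 -0.0065 0 0.55" --pt "0 0 0 -0.0463 -0.0065 0 0.55" --pt "0 0 0 -0.0463 -0.0065 0 0.55" --pt "0 0 0 -0.0463 -0.0065 0 0.55" --pt "0 0 0 -0.0463 -0.0065 0 0.55" --pt "0 0 0 0 0 0 0.55" --pt "0 0 0 0 0 0 0.55"

```text
t: 14.05
eef_pos: [0.5428, -0.0659, 0.2037]
tool_rot: [[-0.098, 0.995, 0.0], [0.995, 0.098, 0.0], [0.0, 0.0, -1.0]]
wrist_force: [-0.7, -0.2, -0.4]
finger_gap: 0.0471
grasp_force: 0.0
```

```bash
python3 - <<'E'
from dial import *
a=save("side","s6");t=save("top","t6")
s=get_state();p=s["eef_pos"];print(p,s["wrist_force"])
print(read("top",dialpos(.03),t))
v=np.hstack([cv2.resize(a[130:230,265:365],(400,400),interpolation=2),cv2.resize(t[110:210,310:410],(400,400),interpolation=2)])
cv2.imwrite("pics/c6.png",v[:,:,::-1])
E
```

```text
[ 0.54297003 -0.06426012  0.20371184] [-0.7196651   0.7333567   0.01571155]
(np.float64(2.9437292367716674), array([-3.1,  0. ]), np.float64(2762.5))
```

View pics/c6.png

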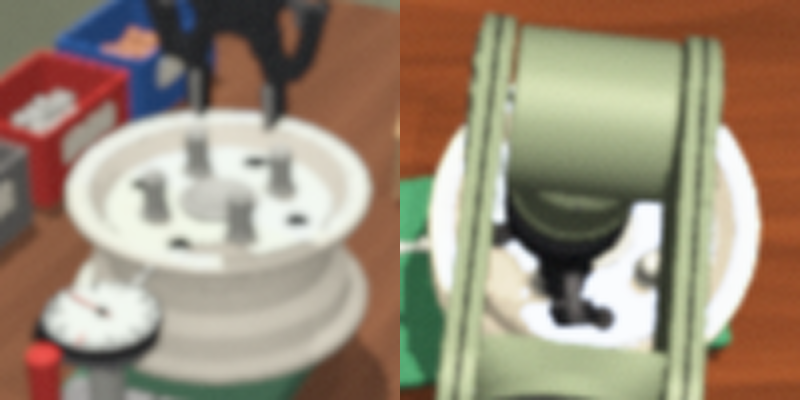

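>>> jog_arm --pt "0 0 0 0 0 0.03 0.55" --pt "0 0 0 0 0 0.02 0.55" --pt "0 0 0 0 0 0.012 0.55" --pt "0 0 0 0 0 0.006 0.55" --pt "0 0 0 0 0 0.006 0.55" --pt "0 0 0 0 0 0.002 0.55"

```text
t: 14.75
eef_pos: [0.5433, -0.0648, 0.1278]
tool_rot: [[-0.101, 0.995, 0.001], [0.995, 0.101, -0.0], [-0.0, 0.001, -1.0]]
wrist_force: [0.0, 0.1, 0.1]
finger_gap: 0.0472
grasp_force: 0.0
```

>>> jog_arm --pt "0 0 0 0 0 0 0" --pt "0 0 0 0 0 0 0" --pt "0 0 0 0 0 0 0" --pt "0 0 0 0 0 0 0" --force 30

```text
t: 15.15
eef_pos: [0.5413, -0.0651, 0.1284]
tool_rot: [[-0.1, 0.995, -0.003], [0.995, 0.1, 0.0], [0.0, -0.003, -1.0]]
wrist_force: [-4.9, 1.1, 3.6]
finger_gap: 0.0188
grasp_force: 29.7
```

```bash
python3 - <<'E'
from dial import *
a=save("side","s7");t=save("top","t7")
print(read("top",dialpos(.03),t),get_state()["t"],get_state()["q"])
v=cv2.resize(a[130:230,265:365],(500,500),interpolation=2)
cv2.imwrite("pics/c7.png",v[:,:,::-1])
E
```

```text
(np.float64(2.9739244236542386), array([-3.1,  0. ]), np.float64(2871.5)) 15.25 [-1.40607532e-01  3.24149753e-01  1.72956993e+00 -1.95423090e-04
  1.09064529e+00 -2.41130264e-01]
```

View pics/c7.png

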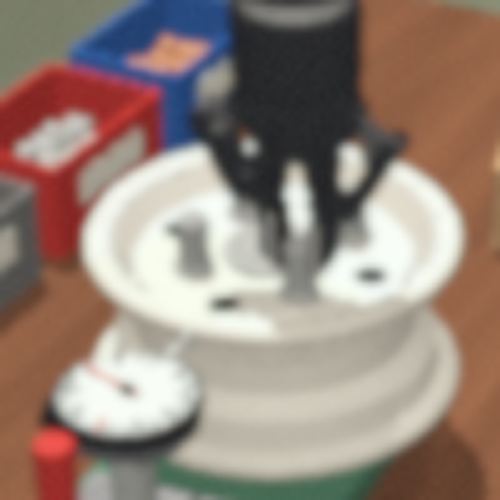

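Nut firmly gripped, dial still about 3.0. Planning the orbit in tool axes.

```bash
cat >> dial.py <<'E'
HUB=np.array([.580,-.098])
def report():
    s=get_state();p=s["eef_pos"][:2]-HUB;r=read("top",dialpos(.03));
    print("t %.2f wheel %.1f r %.4f read %.2f c%s w%.0f F%s gap %.4f"%(s["t"],np.degrees(np.arctan2(p[1],p[0])),np.hypot(*p),r[0],r[1],r[2],np.round(s["wrist_force"],1),s["finger_gap"]))
E
python3 - <<'E'
import numpy as np
psi=np.radians(134-10*np.arange(37));b=51*np.cos(psi);a=51*np.sin(psi)
for k in range(0,36,3): print([[0,0,0,round((a[i+1]-a[i])/1000,4),round((b[i+1]-b[i])/1000,4),0,0] for i in range(k,k+3)])
E
```

```text
[[0, 0, 0, np.float64(0.0056), np.float64(0.0069), 0, 0], [0, 0, 0, np.float64(0.0043), np.float64(0.0078), 0, 0], [0, 0, 0, np.float64(0.0029), np.float64(0.0084), 0, 0]]
[[0, 0, 0, np.float64(0.0014), np.float64(0.0088), 0, 0], [0, 0, 0, np.float64(-0.0002), np.float64(0.0089), 0, 0], [0, 0, 0, np.float64(-0.0017), np.float64(0.0087), 0, 0]]
[[0, 0, 0, np.float64(-0.0032), np.float64(0.0083), 0, 0], [0, 0, 0, np.float64(-0.0046), np.float64(0.0076), 0, 0], [0, 0, 0, np.float64(-0.0058), np.float64(0.0067), 0, 0]]
[[0, 0, 0, np.float64(-0.0069), np.float64(0.0056), 0, 0], [0, 0, 0, np.float64(-0.0078), np.float64(0.0043), 0, 0], [0, 0, 0, np.float64(-0.0084), np.float64(0.0029), 0, 0]]
[[0, 0, 0, np.float64(-0.0088), np.float64(0.0014), 0, 0], [0, 0, 0, np.float64(-0.0089), np.float64(-0.0002), 0, 0], [0, 0, 0, np.float64(-0.0087), np.float64(-0.0017), 0, 0]]
[[0, 0, 0, np.float64(-0.0083), np.float64(-0.0032), 0, 0], [0, 0, 0, np.float64(-0.0076), np.float64(-0.0046), 0, 0], [0, 0, 0, np.float64(-0.0067), np.float64(-0.0058), 0, 0]]
[[0, 0, 0, np.float64(-0.0056), np.float64(-0.006
[... 299 characters left out ...]
, 0]]
[[0, 0, 0, np.float64(0.0032), np.float64(-0.0083), 0, 0], [0, 0, 0, np.float64(0.0046), np.float64(-0.0076), 0, 0], [0, 0, 0, np.float64(0.0058), np.float64(-0.0067), 0, 0]]
[[0, 0, 0, np.float64(0.0069), np.float64(-0.0056), 0, 0], [0, 0, 0, np.float64(0.0078), np.float64(-0.0043), 0, 0], [0, 0, 0, np.float64(0.0084), np.float64(-0.0029), 0, 0]]
[[0, 0, 0, np.float64(0.0088), np.float64(-0.0014), 0, 0], [0, 0, 0, np.float64(0.0089), np.float64(0.0002), 0, 0], [0, 0, 0, np.float64(0.0087), np.float64(0.0017), 0, 0]]
[[0, 0, 0, np.float64(0.0083), np.float64(0.0032), 0, 0], [0, 0, 0, np.float64(0.0076), np.float64(0.0046), 0, 0], [0, 0, 0, np.float64(0.0067), np.float64(0.0058), 0, 0]]
```

>>> jog_arm --pt "0 0 0 0.0056 0.0055 0 0" --pt "0 0 0 0.0043 0.0075 0 0" --pt "0 0 0 0.0029 0.0084 0 0" --pt "0 0 0 0 0 0 0" --force 30

```text
t: 15.65
eef_pos: [0.5595, -0.048, 0.1283]
tool_rot: [[-0.099, 0.995, -0.007], [0.995, 0.099, 0.004], [0.005, -0.007, -1.0]]
wrist_force: [-9.5, 6.3, 8.3]
finger_gap: 0.0186
grasp_force: 30.4
```

```bash
python3 -c "from dial import *;report()"
```

```text
t 15.65 wheel 112.3 r 0.0540 read 4.31 c[-3.1  0. ] w3614 F[-9.5  6.3  8.3] gap 0.0186
```

>>> jog_arm --pt "0 0 0 0.0014 0.0088 0 0" --pt "0 0 0 -0.0002 0.0089 0 0" --pt "0 0 0 -0.0017 0.0087 0 0" --pt "0 0 0 0 0 0 0"

```text
t: 16.1
eef_pos: [0.5885, -0.0463, 0.128]
tool_rot: [[-0.1, 0.995, -0.002], [0.995, 0.1, 0.003], [0.003, -0.002, -1.0]]
wrist_force: [-2.7, 4.6, 2.1]
finger_gap: 0.019
grasp_force: 30.4
```

```bash
python3 -c "from dial import *;report()"
```

```text
t 16.10 wheel 80.7 r 0.0524 read 3.27 c[-3.3 -0.6] w4256 F[-2.7  4.6  2.1] gap 0.0190
```

>>> jog_arm --pt "0 0 0 -0.0032 0.0083 0 0" --pt "0 0 0 -0.0046 0.0076 0 0" --pt "0 0 0 -0.0058 0.0067 0 0" --pt "0 0 0 0 0 0 0"

```text
t: 16.55
eef_pos: [0.6116, -0.0594, 0.1277]
tool_rot: [[-0.1, 0.995, -0.004], [0.995, 0.1, 0.0], [0.001, -0.004, -1.0]]
wrist_force: [-5.0, 0.1, 1.8]
finger_gap: 0.0187
grasp_force: 30.8
```

```bash
python3 -c "from dial import *;report()"
```

```text
t 16.55 wheel 50.7 r 0.0499 read 2.75 c[-3.1  0. ] w5294 F[-5.   0.1  1.8] gap 0.0187
```

>>> jog_arm --pt "0 0 0 -0.0069 0.0056 0 0" --pt "0 0 0 -0.0078 0.0043 0 0" --pt "0 0 0 -0.0084 0.0029 0 0" --pt "0 0 0 0 0 0 0"

```text
t: 17.0
eef_pos: [0.6259, -0.0809, 0.1277]
tool_rot: [[-0.099, 0.995, -0.005], [0.995, 0.099, 0.001], [0.002, -0.005, -1.0]]
wrist_force: [-7.7, 1.6, 3.3]
finger_gap: 0.0186
grasp_force: 30.9
```

```bash
python3 -c "from dial import *;report()"
```

```text
t 17.00 wheel 20.5 r 0.0490 read 2.69 c[-3.1  0. ] w1866 F[-7.7  1.6  3.3] gap 0.0186
```

>>> jog_arm --pt "0 0 0 -0.0088 0.0014 0 0" --pt "0 0 0 -0.0089 -0.0002 0 0" --pt "0 0 0 -0.0087 -0.0017 0 0" --pt "0 0 0 0 0 0 0"

```text
t: 17.45
eef_pos: [0.6316, -0.1064, 0.1276]
tool_rot: [[-0.1, 0.995, 0.003], [0.995, 0.1, 0.002], [0.002, 0.003, -1.0]]
wrist_force: [1.4, 3.6, -3.5]
finger_gap: 0.0191
grasp_force: 30.1
```

```bash
python3 -c "from dial import *;report()"
```

```text
t 17.45 wheel -9.2 r 0.0523 read 2.75 c[-3.1  0. ] w5101 F[ 1.4  3.6 -3.5] gap 0.0191
```

>>> jog_arm --pt "0 0 0 -0.0083 -0.0032 0 0" --pt "0 0 0 -0.0076 -0.0046 0 0" --pt "0 0 0 -0.0067 -0.0058 0 0" --pt "0 0 0 0 0 0 0"

```text
t: 17.9
eef_pos: [0.6273, -0.1349, 0.1279]
tool_rot: [[-0.1, 0.995, 0.018], [0.995, 0.1, -0.007], [-0.009, 0.017, -1.0]]
wrist_force: [18.1, -6.0, -12.4]
finger_gap: 0.0172
grasp_force: 29.6
```

```bash
python3 -c "from dial import *;report()"
```

```text
t 17.90 wheel -38.0 r 0.0599 read 2.70 c[-3.1  0. ] w1410 F[ 18.1  -6.  -12.4] gap 0.0172
```

>>> jog_arm --pt "0 0 0 -0.0056 -0.0069 0 0" --pt "0 0 0 -0.0043 -0.0078 0 0" --pt "0 0 0 -0.0029 -0.0084 0 0" --pt "0 0 0 0 0 0 0"

```text
t: 18.35
eef_pos: [0.6083, -0.1599, 0.1286]
tool_rot: [[-0.102, 0.995, 0.025], [0.994, 0.102, -0.025], [-0.028, 0.022, -0.999]]
wrist_force: [23.0, -31.0, -18.0]
finger_gap: 0.0126
grasp_force: 33.4
```

```bash
python3 -c "from dial import *;report()"
```

```text
t 18.35 wheel -65.4 r 0.0680 read 2.89 c[-3.1  0. ] w5218 F[ 23. -31. -18.] gap 0.0126
```

>>> jog_arm --pt "0 0 0 -0.0014 -0.0088 0 0" --pt "0 0 0 0.0002 -0.0089 0 0" --pt "0 0 0 0.0017 -0.0087 0 0" --pt "0 0 0 0 0 0 0"

```text
t: 18.8
eef_pos: [0.5737, -0.1715, 0.1302]
tool_rot: [[-0.106, 0.994, 0.008], [0.993, 0.106, -0.042], [-0.043, 0.003, -0.999]]
wrist_force: [-3.0, -57.2, -2.6]
finger_gap: -0.0001
grasp_force: 28.3
```

```bash
python3 -c "from dial import *;report()"
```

```text
t 18.80 wheel -94.9 r 0.0738 read 5.66 c[-3.1  0. ] w5008 F[ -3.  -57.2  -2.6] gap -0.0001
```

The nut has slipped out of the pads on the last steps. The dial shows 5.66 here, so this is a high bulge. Relaxing the force, opening and lifting clear.

>>> jog_arm --pt "0 0 0 -0.008 0 0 0" --pt "0 0 0 -0.008 0 0 0" --pt "0 0 0 -0.003 0 -0.01 0" --pt "0 0 0 0 0 -0.03 0" --pt "0 0 0 0 0 -0.04 0.3" --pt "0 0 0 0 0 0 0.55" --pt "0 0 0 0 0 0 0.55"

```text
t: 19.55
eef_pos: [0.5737, -0.167, 0.2096]
tool_rot: [[-0.102, 0.995, 0.003], [0.995, 0.102, -0.001], [-0.001, 0.003, -1.0]]
wrist_force: [-0.7, -0.3, -0.7]
finger_gap: 0.0431
grasp_force: 0.0
```

```bash
python3 -c "from dial import *;report()"; sed -i 's/^from dial/from dial/; s/dialpos(.03)),get/dialpos(.03)),get/' fit2.py; python3 fit2.py
```

```text
t 19.55 wheel -95.2 r 0.0693 read 5.68 c[-3.1  0. ] w5512 F[-0.7 -0.3 -0.7] gap 0.0431
('top',) [ 0.5815 -0.0941 -0.1712] 22.908358353236192 16
('side',) [ 0.5842 -0.1035  1.4827] 28.455757372006225 15
('top', 'side') [ 0.581  -0.0959 -0.1354] 60.408673917352274 31
[[ 0.6315 -0.1028  0.186 ]
 [ 0.5879 -0.0453  0.186 ]
 [ 0.5304 -0.089   0.186 ]
 [ 0.5741 -0.1464  0.186 ]]
(np.float64(5.679588945093791), array([-3.1,  0. ]), np.float64(5448.5)) [ 0.57299319 -0.1673598   0.20774142] 20.45
```

>>> jog_arm --pt "0 0 0 0.0195 0 0 0.55" --pt "0 0 0 0 0 0.03 0.55" --pt "0 0 0 0 0 0.03 0.55" --pt "0 0 0 0 0 0.01 0.55" --pt "0 0 0 0 0 0.01 0.55" --pt "0 0 0 0 0 0 0" --pt "0 0 0 0 0 0 0" --pt "0 0 0 0 0 0 0" --pt "0 0 0 0 0 0 0" --force 25

```text
t: 21.35
eef_pos: [0.572, -0.1482, 0.1288]
tool_rot: [[-0.101, 0.995, 0.003], [0.995, 0.101, -0.001], [-0.001, 0.003, -1.0]]
wrist_force: [1.5, -0.1, -0.3]
finger_gap: 0.0186
grasp_force: 25.5
```

```bash
python3 -c "from dial import *;report()"
```

```text
t 21.35 wheel -99.0 r 0.0509 read 5.68 c[-3.1  0. ] w5334 F[ 1.5 -0.1 -0.3] gap 0.0186
```

>>> jog_arm --pt "0 0 0 0.0023 -0.0067 0 0" --pt "0 0 0 0 0 0 0" --pt "0 0 0 0 0 0 0"

```text
t: 21.7
eef_pos: [0.567, -0.1481, 0.1287]
tool_rot: [[-0.1, 0.995, 0.007], [0.995, 0.1, -0.003], [-0.004, 0.007, -1.0]]
wrist_force: [6.3, -4.4, -1.7]
finger_gap: 0.0187
grasp_force: 25.6
```

```bash
python3 -c "from dial import *;report()"
```

```text
t 21.70 wheel -104.6 r 0.0517 read 5.59 c[-3.1  0. ] w4593 F[ 6.3 -4.4 -1.7] gap 0.0187
```

>>> jog_arm --pt "0 0 0 0.0032 -0.0064 0 0" --pt "0 0 0 0 0 0 0" --pt "0 0 0 0 0 0 0"

```text
t: 22.05
eef_pos: [0.5602, -0.1465, 0.1289]
tool_rot: [[-0.1, 0.995, 0.007], [0.995, 0.1, -0.005], [-0.006, 0.006, -1.0]]
wrist_force: [5.0, -6.0, -2.2]
finger_gap: 0.0191
grasp_force: 25.7
```

```bash
python3 -c "from dial import *;report()"
```

```text
t 22.05 wheel -112.2 r 0.0524 read 5.47 c[-3.1  0. ] w6312 F[ 5.  -6.  -2.2] gap 0.0191
```

>>> jog_arm --pt "0 0 0 0.0041 -0.0058 0 0" --pt "0 0 0 0 0 0 0" --pt "0 0 0 0 0 0 0"

```text
t: 22.4
eef_pos: [0.5538, -0.1423, 0.129]
tool_rot: [[-0.1, 0.995, 0.006], [0.995, 0.1, -0.004], [-0.004, 0.006, -1.0]]
wrist_force: [4.6, -5.1, -1.2]
finger_gap: 0.0192
grasp_force: 25.7
```

```bash
python3 -c "from dial import *;report()"
```

```text
t 22.40 wheel -120.7 r 0.0515 read 4.76 c[-3.1  0. ] w4880 F[ 4.6 -5.1 -1.2] gap 0.0192
```

>>> jog_arm --pt "0 0 0 0.0048 -0.0052 0 0" --pt "0 0 0 0 0 0 0" --pt "0 0 0 0 0 0 0"

```text
t: 22.75
eef_pos: [0.5483, -0.1373, 0.129]
tool_rot: [[-0.1, 0.995, 0.007], [0.995, 0.1, -0.003], [-0.003, 0.006, -1.0]]
wrist_force: [4.2, -2.5, -0.3]
finger_gap: 0.0186
grasp_force: 25.8
```

```bash
python3 -c "from dial import *;report()"
```

```text
t 22.75 wheel -128.9 r 0.0505 read 4.26 c[-3.1  0. ] w4423 F[ 4.2 -2.5 -0.3] gap 0.0186
```

>>> jog_arm --pt "0 0 0 -0.0048 0.0052 0 0" --pt "0 0 0 -0.0041 0.0058 0 0" --pt "0 0 0 -0.0032 0.0064 0 0" --pt "0 0 0 -0.0023 0.0067 0 0" --pt "0 0 0 0 0 0 0" --pt "0 0 0 0 0 0 0"

```text
t: 23.4
eef_pos: [0.5677, -0.1501, 0.1286]
tool_rot: [[-0.103, 0.995, -0.006], [0.995, 0.103, -0.004], [-0.003, -0.007, -1.0]]
wrist_force: [-7.5, -5.2, 6.6]
finger_gap: 0.0189
grasp_force: 26.9
```

```bash
python3 -c "from dial import *;report()"
```

```text
t 23.40 wheel -103.3 r 0.0535 read 5.76 c[-3.1  0. ] w3910 F[-7.5 -5.2  6.6] gap 0.0189
```

>>> jog_arm --pt "0 0 0 -0.0013 0.007 0 0" --pt "0 0 0 0 0 0 0" --pt "0 0 0 0 0 0 0"

```text
t: 23.75
eef_pos: [0.5746, -0.1519, 0.1285]
tool_rot: [[-0.103, 0.995, -0.007], [0.995, 0.103, -0.006], [-0.005, -0.007, -1.0]]
wrist_force: [-8.1, -7.9, 5.9]
finger_gap: 0.0188
grasp_force: 27.0
```

```bash
python3 -c "from dial import *;report()"
```

```text
t 23.75 wheel -95.7 r 0.0542 read 5.42 c[-3.1  0. ] w5822 F[-8.1 -7.9  5.9] gap 0.0188
```

>>> jog_arm --pt "0 0 0 -0.0003 0.0071 0 0" --pt "0 0 0 0 0 0 0" --pt "0 0 0 0 0 0 0"

```text
t: 24.1
eef_pos: [0.5825, -0.1524, 0.1284]
tool_rot: [[-0.102, 0.995, -0.005], [0.995, 0.102, -0.007], [-0.007, -0.006, -1.0]]
wrist_force: [-7.0, -10.5, 3.1]
finger_gap: 0.0189
grasp_force: 26.9
```

```bash
python3 -c "from dial import *;report()"
```

```text
t 24.10 wheel -87.4 r 0.0544 read 4.98 c[-3.1  0. ] w5918 F[ -7.  -10.5   3.1] gap 0.0189
```

>>> jog_arm --pt "0 0 0 0.0007 0.0071 0 0" --pt "0 0 0 0 0 0 0" --pt "0 0 0 0 0 0 0"

```text
t: 24.45
eef_pos: [0.5903, -0.1516, 0.1283]
tool_rot: [[-0.102, 0.995, -0.003], [0.995, 0.102, -0.009], [-0.008, -0.004, -1.0]]
wrist_force: [-4.1, -12.2, 1.9]
finger_gap: 0.0188
grasp_force: 26.8
```

```bash
python3 -c "from dial import *;report()"; python3 - <<'E'
import numpy as np
from scipy.optimize import least_squares
cw=[(-104.6,5.59),(-112.2,5.47),(-120.7,4.76),(-128.9,4.26)];cc=[(-103.3,5.76),(-95.7,5.42),(-87.4,4.98)];r=[(-99,5.68)]
A=np.array([(a,v,1) for a,v in cw]+[(a,v,-1) for a,v in cc]+[(a,v,0) for a,v in r])
for W in(None,90):
  def f(p):
    w=p[3] if W is None else W; d=np.clip((A[:,0]+p[2]*A[:,2]-p[0])/w,-.5,.5); return 2.7+p[1]*(1+np.cos(2*np.pi*d))/2-A[:,1]
  s=least_squares(f,[-103,3,2,100]);print(s.x.round(2),s.fun.round(2))
E
```

```text
t 24.45 wheel -79.1 r 0.0546 read 4.27 c[-3.1  0. ] w4215 F[ -4.1 -12.2   1.9] gap 0.0188
[-103.14    3.03   -4.49  121.46] [ 0.07 -0.1   0.09 -0.04 -0.07  0.03 -0.01  0.02]
[-103.88    2.96    1.72  100.  ] [ 0.07  0.04  0.15 -0.16 -0.1   0.09 -0.04 -0.1 ]
```

>>> jog_arm --pt "0 0 0 -0.0004 -0.004 0 0" --pt "0 0 0 0 0 0 0" --pt "0 0 0 0 0 0 0"

```text
t: 24.8
eef_pos: [0.5904, -0.1514, 0.1284]
tool_rot: [[-0.101, 0.995, 0.005], [0.995, 0.101, -0.007], [-0.007, 0.004, -1.0]]
wrist_force: [5.0, -9.5, -2.3]
finger_gap: 0.0186
grasp_force: 26.4
```

```bash
python3 -c "from dial import *;report();report()"
```

```text
t 24.80 wheel -79.0 r 0.0544 read 4.27 c[-3.1  0. ] w4842 F[ 5.  -9.5 -2.3] gap 0.0186
t 24.85 wheel -78.9 r 0.0544 read 4.27 c[-3.1  0. ] w4915 F[ 4.8 -9.1 -2.8] gap 0.0183
```

>>> jog_arm --pt "0 0 0 0 -0.006 0 0" --pt "0 0 0 0 0 0 0" --pt "0 0 0 0 0 0 0"

```text
t: 25.2
eef_pos: [0.586, -0.1518, 0.1285]
tool_rot: [[-0.101, 0.995, 0.008], [0.995, 0.101, -0.007], [-0.007, 0.008, -1.0]]
wrist_force: [7.7, -8.9, -5.1]
finger_gap: 0.0188
grasp_force: 26.2
```

```bash
python3 -c "from dial import *;report();report()"
```

```text
t 25.20 wheel -83.7 r 0.0541 read 4.74 c[-3.1  0. ] w4114 F[ 7.7 -8.9 -5.1] gap 0.0188
t 25.25 wheel -83.7 r 0.0541 read 4.74 c[-3.1  0. ] w4168 F[ 8.1 -9.1 -4.6] gap 0.0187
```

>>> jog_arm --pt "0 0 0 0.0005 -0.006 0 0" --pt "0 0 0 0 0 0 0" --pt "0 0 0 0 0 0 0"

```text
t: 25.6
eef_pos: [0.5804, -0.1524, 0.1286]
tool_rot: [[-0.1, 0.995, 0.009], [0.995, 0.1, -0.007], [-0.008, 0.009, -1.0]]
wrist_force: [8.1, -10.6, -5.0]
finger_gap: 0.0188
grasp_force: 26.1
```

```bash
python3 -c "from dial import *;report();report()"
```

```text
t 25.60 wheel -89.6 r 0.0544 read 5.10 c[-3.1  0. ] w6930 F[  8.1 -10.6  -5. ] gap 0.0188
t 25.65 wheel -89.5 r 0.0543 read 5.10 c[-3.1  0. ] w7060 F[ 8.1 -9.9 -4.5] gap 0.0191
```

>>> jog_arm --pt "0 0 0 0.002 -0.006 0 0" --pt "0 0 0 0.0025 -0.0057 0 0" --pt "0 0 0 0 0 0 0" --pt "0 0 0 0 0 0 0"

```text
t: 26.1
eef_pos: [0.5659, -0.1478, 0.1287]
tool_rot: [[-0.101, 0.995, 0.004], [0.995, 0.101, -0.005], [-0.006, 0.004, -1.0]]
wrist_force: [2.6, -6.9, -0.7]
finger_gap: 0.0188
grasp_force: 26.4
```

```bash
cat > b.py <<'E'
from dial import *
report();s=get_state();R=np.array(s["tool_rot"]);print("b",np.dot(s["eef_pos"][:2]-HUB,[.995,.1]),s["eef_pos"])
E
python3 b.py
```

```text
t 26.10 wheel -105.8 r 0.0518 read 5.55 c[-3.1  0. ] w4189 F[ 2.6 -6.9 -0.7] gap 0.0188
b -0.019044507360132707 [ 0.56587184 -0.14786984  0.12866006]
```

```bash
python3 - <<'E'
import numpy as np
from scipy.optimize import least_squares
D=np.array([(4.89,4.27),(.59,4.74),(-5.04,5.10),(-2.95,4.98),(-10.76,5.42),(-17.45,5.76),(-12.98,5.68),(-17.95,5.59),(-24.55,5.47),(-30.5,4.76),(-35.5,4.26),(-19.04,5.55)])
psi=-np.degrees(np.arccos(D[:,0]/51))
def f(p): 
    d=np.clip((psi-p[0])/p[2],-.5,.5); return 2.7+p[1]*(1+np.cos(2*np.pi*d))/2-D[:,1]
s=least_squares(f,[-109,3,100],loss="soft_l1",f_scale=.05);print(s.x,s.fun.round(2),51*np.cos(np.radians(s.x[0])))
g=lambda p:p[1]*np.exp(-.5*((psi-p[0])/p[2])**2)+2.7-D[:,1]
s=least_squares(g,[-109,3,25]);print(s.x,s.fun.round(2))
E
```

```text
[-109.17257296    2.91633497  103.70639845] [-0.   -0.06  0.06  0.01  0.07 -0.15 -0.12  0.02 -0.09  0.11 -0.01  0.05] -16.74914172194295
[-109.06089852    2.95385319   21.94794163] [ 0.01 -0.07  0.05  0.    0.09 -0.11 -0.08  0.06 -0.09  0.08 -0.02  0.08]
```

>>> jog_arm --pt "0 0 0 -0.0005 0.003 0 0" --pt "0 0 0 0 0.002 0 0" --pt "0 0 0 0 0 0 0" --pt "0 0 0 0 0 0 0"

```text
t: 26.55
eef_pos: [0.5656, -0.1478, 0.1285]
tool_rot: [[-0.102, 0.995, -0.007], [0.995, 0.102, -0.005], [-0.004, -0.007, -1.0]]
wrist_force: [-9.3, -7.3, 6.7]
finger_gap: 0.0187
grasp_force: 27.3
```

```bash
python3 b.py
```

```text
t 26.55 wheel -106.1 r 0.0518 read 5.54 c[-3.1  0. ] w3609 F[-9.3 -7.3  6.7] gap 0.0187
b -0.01932566093875959 [ 0.5655803  -0.14778063  0.12850149]
```

>>> jog_arm --pt "0 0 0 0 0.0022 0 0" --pt "0 0 0 0 0 0 0" --pt "0 0 0 0 0 0 0"

```text
t: 26.9
eef_pos: [0.5662, -0.148, 0.1285]
tool_rot: [[-0.103, 0.995, -0.01], [0.995, 0.103, -0.006], [-0.005, -0.011, -1.0]]
wrist_force: [-12.2, -8.7, 7.8]
finger_gap: 0.0189
grasp_force: 27.6
```

```bash
python3 b.py
```

```text
t 26.90 wheel -105.4 r 0.0519 read 5.55 c[-3.1  0. ] w4614 F[-12.2  -8.7   7.8] gap 0.0189
b -0.018687876558964835 [ 0.5662448  -0.14801456  0.1284996 ]
```

>>> jog_arm --pt "0 0 0 0 0.002 0 0" --pt "0 0 0 0 0 0 0" --pt "0 0 0 0 0 0 0"

```text
t: 27.25
eef_pos: [0.5671, -0.1484, 0.1284]
tool_rot: [[-0.103, 0.995, -0.012], [0.995, 0.103, -0.007], [-0.006, -0.013, -1.0]]
wrist_force: [-14.1, -9.8, 9.5]
finger_gap: 0.0186
grasp_force: 27.8
```

```bash
python3 b.py; python3 -c "
from dial import *
im=save('top','t9');read('top',dialpos(.03),im,dbg='pics/d9.png')"
```

```text
t 27.25 wheel -104.3 r 0.0520 read 5.71 c[-3.1  0. ] w4774 F[-14.1  -9.8   9.5] gap 0.0186
b -0.01787518294190562 [ 0.56710339 -0.14843056  0.12839942]
```

View pics/d9.png

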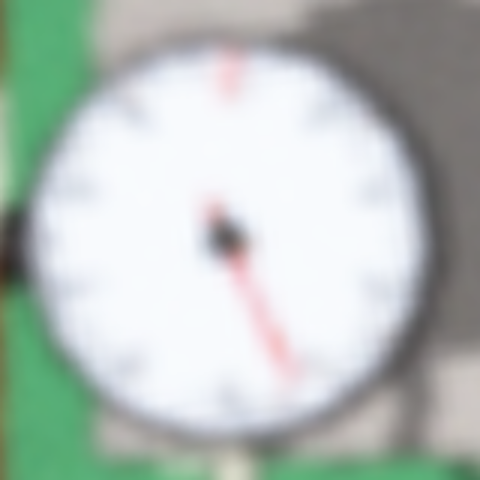

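>>> jog_arm --pt "0 0 0 -0.002 -0.0025 0 0" --pt "0 0 0 -0.001 -0.0015 0 0" --pt "0 0 0 0 0 0 0"

```text
t: 27.65
eef_pos: [0.5674, -0.1482, 0.1285]
tool_rot: [[-0.102, 0.995, -0.004], [0.995, 0.102, -0.001], [-0.0, -0.004, -1.0]]
wrist_force: [-7.1, 0.1, 6.6]
finger_gap: 0.0188
grasp_force: 27.3
```

```bash
python3 b.py
```

```text
t 27.65 wheel -104.1 r 0.0518 read 5.71 c[-3.1  0. ] w4775 F[-7.1  0.1  6.6] gap 0.0188
b -0.01756754918998841 [ 0.56739006 -0.14820656  0.12845281]
```

>>> jog_arm --pt "0 0 0 0 -0.002 0 0" --pt "0 0 0 0 0 0 0" --pt "0 0 0 0 0 0 0.5" --pt "0 0 0 0 0 0 0.5" --pt "0 0 0 0 0 0 0.5" --pt "0 0 0 0 0 -0.03 0.5" --pt "0 0 0 0 0 -0.04 0.5" --pt "0 0 0 0 0 -0.03 0.5" --pt "0 0 0 0 0 0 0.5"

```text
t: 28.6
eef_pos: [0.5705, -0.1489, 0.2325]
tool_rot: [[-0.101, 0.995, 0.01], [0.995, 0.101, -0.003], [-0.004, 0.009, -1.0]]
wrist_force: [0.3, -0.1, -0.5]
finger_gap: 0.0427
grasp_force: 0.0
```

```bash
python3 b.py; python3 fit2.py
```

```text
t 28.60 wheel -100.6 r 0.0517 read 5.71 c[-3.1  0. ] w5136 F[ 0.3 -0.1 -0.5] gap 0.0427
b -0.0159019181718067 [ 0.56908709 -0.14843575  0.22983162]
('top',) [ 0.5826 -0.0972 -0.2731] 26.0616248370424 16
('side',) [ 0.5848 -0.1063  1.3988] 25.600245593773657 16
('top', 'side') [ 0.5826 -0.0994 -0.2303] 61.9102006778605 32
[[ 0.6322 -0.111   0.186 ]
 [ 0.5942 -0.0497  0.186 ]
 [ 0.5329 -0.0877  0.186 ]
 [ 0.5709 -0.149   0.186 ]]
(np.float64(5.709419211578776), array([-3.1,  0. ]), np.float64(5158.0)) [ 0.56771898 -0.14808104  0.22774624] 29.5
```

```bash
python3 -c "from bench import workorder;print(workorder.sign_off())"
```

```text
the job is handed in; nothing more can be done
None
```

The job is handed in: I set the gauge to about 3.0 mm and left the wheel with its higher bulge (about 3 mm) under the plunger, dial steady at 5.7 mm. The lower bulge read at least 4.3 mm; about a quarter turn went unread. The nut slipped from the gripper once (wrist force about 57 N on a finger); I re-gripped it.

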